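Open the peg clip with the splined turner

ROBOT

A 7-joint arm with a two-finger parallel gripper is mounted at the origin on the work surface. World frame = base frame: x ahead of the robot, y to its left, z up, the work surface at z = 0. Lengths are in mm, angles in rad, forces in N, time in s.
With the tool pointing down it reaches from about 400 to 850 mm from the base axis. Payload 6.9 kg.
Tool frame: the origin (TCP) lies midway between the tips of the shut fingers; the grasp point (between the pads) lies 19 mm behind it; z points along the fingers, y is the line along which they close (so a half turn about z gives the same grasp; the last joint's range is limited). The gripper opens to 85 mm and grips with 20 to 120 N. Pads are 22 mm wide; open, the fingers measure 114 mm over their backs; the gripper's body (76 mm by 85 mm) begins 54 mm behind the grasp point. The pads swing forward as they close: fully open they stand 13 mm farther back than shut.
Start: joints at [-1.012, 0.507, -0.238, 1.5, 0.126, 1.149, -0.155], TCP at [273.444, 561.996, 231.275] pointing down, gripper open.
Joint ranges: [-3.08, 3.08], [-0.24, 2.05], [-1.43, 1.35], [0, 2.5], [-1.52, 4.66], [0.17, 1.96], [-2.89, 2.89]. Speed limits (rad/s): [2.39, 2.39, 3.14, 3.14, 3.14, 3.14, 3.14].

INTERFACE

Orientations are given as a rotation vector (axis times angle).
In Python, from workcell import ctrl gives the robot as it stands.
- The arm moves only by the tool move_arm, never from a script. Its argument "rows" is a list of rows, each an object of numbers: "x", "y", "z": the shift along the tool's x, y, z in m; "ax", "ay", "az": the turn, a rotation vector about the tool's x, y, z in degrees; "jaw": the finger opening in m, from 0 to 0.0854. A call has 1 to 12 rows; each row is the pose to reach, as a shift and turn from the pose commanded when the call began, along the tool's axes at that moment; what a row does not reach only later rows make up. A row lasts 1/8 s, in which the tool goes at most 62.5 mm and 10.7 degrees, less where a joint would pass 70% of its speed; a pose out of reach is approached as far as the arm can. A call with a gripper value outside its range is refused whole. The fingers move at their own pace and stop on an object; the grip force is fixed at half the most. Time passes only in rows, so rows that repeat a pose let the fingers close. It gives the time, the measured TCP pose, the force, the opening and the grip force at its end, in the units of the state.
- ctrl.get_state(): the state, without advancing time (a new reading comes with each control period).
- ctrl.capture(name): name is "scene" or "side" or "wrist"; returns a dict with "frame" (420x560x3 uint8, red, green, blue), "camera_matrix" (3x3 intrinsics, pixels), "extrinsics" (4x4, takes a point from camera to world coordinates). Camera axes: x right, y down, z forward; pixel columns grow to the right and rows downward; lengths in mm; the calibration is good to about 2 mm. A picture is of the moment at which its call begins. There is no depth.
- ctrl.hand_in(): hands the job in; it is judged then, once.
The state is a dict: "t": time; "joint_pos": joint angles; "qd": joint speeds; "effort": joint torques, N m; "ee_pos": TCP position; "orientation": TCP orientation; "wrist_force": force on the tool from outside, world axes, zero at the start; "wrist_torque": the same for the moment, N m; "finger_gap": finger opening in mm; "grasp_force": force on a finger pad.
Only numpy, scipy, OpenCV 4.12 (cv2) and the standard library are available. Lean on these libraries where they do the work, as an engineer would, in place of code of your own. Each camera call takes 0.05 s, during which the arm holds its last target. There are 200 camera calls.

TASK

Lift the boxwood peg turner out of the cedar offcut, bring its splined foot over the brass hub of the clip bench, turn it until the splines mesh and push it fully home until its steel collar meets the hub, so that the spring clip opens for the pegs. A spring pushes the turner back out, so finish still holding it in the gripper, pressed fully home. Leave the canister, the bronze block and the cork block where they stand.

Things in the scene. Friction and masses are not known exactly. Their poses are not given: they have to be found in the camera images.
- turner: Boxwood peg turner, about 120 g, 95 mm tall, loose, upright in the offcut's hole. Origin at the tip of its foot, z up. From the tip: steel nose, 13 mm diameter (6 mm at the tip), 0 to 12 mm; steel splines 12 to 32 mm; steel collar, 38 mm diameter, 32 to 38 mm; neck, 16 mm diameter, 38 to 55 mm; pale handle 55 to 95 mm, a flat-sided block 56 mm long along x, 18 mm thick along y.
- collar (a point): Centre of the underside of the turner's collar, 32 mm above its tip; axes as the turner's. Just below it the splines form a cross of four equal lobes along the turner's own +x, -x, +y and -y, each 8 mm wide, reaching 13 mm from the axis, with rounded undersides (so a quarter turn gives the same cross).
- offcut: The cedar headstock offcut, 110 mm (x) by 64 mm (y) by 42 mm tall, fixed to the counter. Origin at the centre of its underside. In the middle of its top is a round hole, 30 mm in diameter and 36 mm deep, in which the turner stands with its collar resting on the top; the turner can stand at any turn in it.
- clip_bench: Clip bench, fixed to the counter. Origin on the hub's axis at counter level. A dark steel base 150 mm (x, -45 to +105 mm) by 76 mm (y), 14 mm thick, carries a square brass hub, 52 by 52 mm, its top 60 mm above the counter, and 83 mm from the hub's axis towards +x a steel spring clip holding two dark pegs upright, their tops 62 mm above the counter.
- hub_mouth (a point): Centre of the hub's top face, 60 mm up; axes as the bench's. The socket opens here: a cross of arms along the bench's +x, -x, +y, -y, each 11 mm wide, reaching 14.5 mm from the axis, 46 mm deep. The turner's nose enters 12 mm at any turn, the splines only with their lobes over the arms (within about 6 degrees). Fully home, the collar lies on the hub's top face.
- plunger (a joint): How far (m) the red spring plunger in the middle of the socket is pressed down by the turner's nose: 0 is up, its top 18 mm below the hub's top; 0.014 with the turner fully home (stop at 0.017). It pushes up with 4 N at 0 and 9 N at 0.014. Going down it opens the clip's jaws.
- canister: Bystander: a copper screw-top canister, loose, 66 mm in diameter, 86 mm tall, origin at the centre of its underside.
- bronze_block: Bystander: a bronze paperweight block, loose, 700 g, 60 mm (x) by 45 mm (y) by 26 mm with a low knob on top (36 mm in all), origin at the centre of its underside.
- cork_block: Bystander: a cork sanding block, loose, 60 mm (x) by 40 mm (y) by 28 mm, origin at the centre of its underside.
Mind the look-alikes: they are no part of the job. What is shaped like the turner but red is not meant.

How it is judged (in metres and radians):
On the way, in this order (a step that is already met when the one before it is completed fails the run):
1. the turner is lifted clear out of the offcut (z of turner in the frame of offcut above 0.046 m and contact force between the fingers and turner above 1 N), for 0.1 s.
2. the splines have meshed: the collar is less than 14 mm above the hub's top, on its axis (horizontal distance between collar and hub_mouth below 0.005 m and z of collar in the frame of hub_mouth below 0.014 m and angle between turner's own z axis and vertical below 0.15 rad).
At the end, for the whole second after the job is handed in: The turner is upright (0.1 rad) on the hub's axis (4 mm), its collar within 3 mm of the hub's top, the plunger pressed 11 mm or more; it is at rest, held by the fingers (over 2 N), with no other object on it; the three bystanders are within 20 mm of their starts (horizontal distance between collar and hub_mouth below 0.004 m and z of collar in the frame of hub_mouth below 0.003 m and angle between turner's own z axis and vertical below 0.1 rad and value of joint plunger above 0.011 m and contact force between the fingers and turner above 2 N and linear speed of turner below 0.02 m/s and contact force between turner and bronze_block below 0.1 N and contact force between turner and canister below 0.1 N and contact force between turner and cork_block below 0.1 N and distance of each of canister, bronze_block, cork_block from where it was at the start of the episode below 0.02 m); the arm keeps its last pose, push and grip.
It fails at once if the canister is pushed or tipped (distance of canister from where it was at the start of the episode above 0.02 m or angle between canister's own z axis and vertical above 0.5 rad).
It fails at once if the bronze block is moved (distance of bronze_block from where it was at the start of the episode above 0.02 m).
It fails at once if the cork block is moved (distance of cork_block from where it was at the start of the episode above 0.02 m).
It also fails if it takes over 38 s, if anything falls off the work surface, if the arm or the gripper's body presses on something with over 40 N, if the wrist force passes 120 N, or if a joint passes its speed limit or range.

## Working session

There is one attempt and no reset: what is moved stays moved. The work goes in short steps, Python scripts to look and compute and a tool call to move; the robot and the scene stay as the last step left them, time stands still between calls to the robot, and variables do not carry over. Pictures are saved under pics/ and viewed, at most 10 in all, crops included, and the job is handed in when it is done.

Besides the shell and the picture viewer there is one more tool, called after "Emit:" as a command line: name --argument value ..., lists and objects as JSON in quotes. move_arm: Moves the arm, as the interface text tells. Its arguments: {"type":"object","properties":{"rows":{"type":"array"}},"required":["rows"]}

```bash
mkdir -p pics
cat > h.py <<'E'
import numpy as np, cv2
from workcell import ctrl
from scipy.spatial.transform import Rotation as R
def snap(cam,name):
    d=ctrl.capture(cam); np.savez('pics/'+name+'.npz',**d); cv2.imwrite('pics/'+name+'.png',d['frame'][:,:,::-1]); return d
def px2w(d,uv,z):
    K=np.array(d['camera_matrix']);T=np.array(d['extrinsics'])
    r=T[:3,:3]@np.linalg.inv(K)@np.array([uv[0],uv[1],1.]); o=T[:3,3]
    return o+r*(z-o[2])/r[2]
def w2px(d,p):
    K=np.array(d['camera_matrix']);T=np.array(d['extrinsics'])
    c=T[:3,:3].T@(np.array(p,float)-T[:3,3]); q=K@c; return q[:2]/q[2]
E
python3 - <<'E'
from h import *
a=snap('scene','s0');b=snap('side','d0');w=snap('wrist','w0')
cv2.imwrite('pics/sd0.png',np.vstack([np.hstack([a['frame'],b['frame']])])[:,:,::-1][:, :]) 
for d in (a,b,w): print(np.round(d['extrinsics'],2).tolist(), d['camera_matrix'][0][0])
s=ctrl.get_state();print(s['t'],s['orientation'],s['ee_pos'])
E
```

```text
[[0.8, 0.37, -0.47, 1143.77], [0.59, -0.52, 0.62, -706.01], [-0.02, -0.77, -0.63, 877.16], [0.0, 0.0, 0.0, 1.0]] 539.0243932954014
[[0.99, -0.11, 0.12, 412.88], [-0.16, -0.58, 0.8, -813.66], [-0.02, -0.81, -0.59, 710.48], [0.0, 0.0, 0.0, 1.0]] 464.8082562127353
[[0.44, 0.85, 0.29, 199.52], [0.9, -0.41, -0.14, 597.64], [-0.0, 0.32, -0.95, 372.69], [0.0, 0.0, 0.0, 1.0]] 310.52683362744153
0.15 [-7.05145246e-01 -3.06110767e+00  2.03377990e-03] [273.30186801 561.67036325 230.62597884]
```

View pics/s0.png

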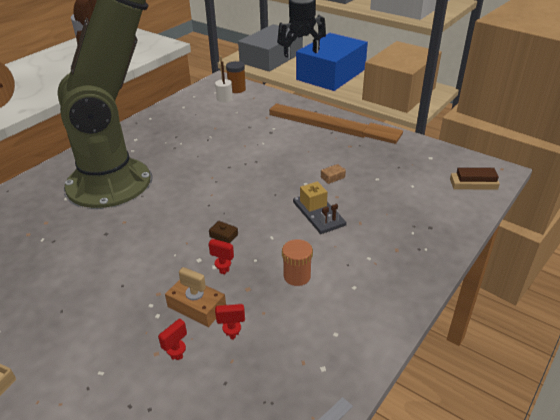

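View pics/d0.png

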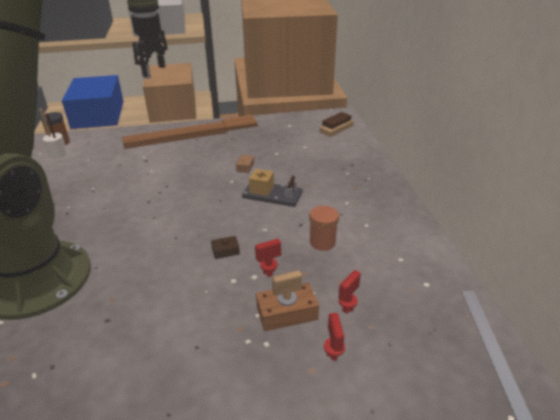

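The candidates are the pale-handled turner in the offcut, scene (192,281) / side (287,284), and red look-alikes at scene (221,252), (230,318) and (174,338). The pale one fits because it is boxwood and stands in the cedar block. The bench hub is at scene (313,194) / side (262,182). I'll confirm this in one enlarged crop.

Run:
```python
from h import *
a=np.load('pics/s0.npz');b=np.load('pics/d0.npz')
def crop(d,x,y,w,h,s): return cv2.resize(d['frame'][y:y+h,x:x+w],None,fx=s,fy=s,interpolation=cv2.INTER_CUBIC)
t=np.hstack([crop(a,155,260,80,60,5),crop(b,245,265,80,60,5)])
u=np.hstack([crop(a,285,175,80,60,5),crop(b,235,160,80,60,5)])
cv2.imwrite('pics/c0.png',np.vstack([t,u])[:,:,::-1])
for n,d,uv,z in [('turn',a,(192,293),42),('turn',b,(287,298),42),('hub',a,(313,188),60),('hub',b,(262,175),60)]: print(n,px2w(d,uv,z).round(1))
```

```text
turn [ 519.  -197.7   42. ]
turn [ 526.6 -196.2   42. ]
hub [531.7 240.1  60. ]
hub [538.5 231.8  60. ]
```

View pics/c0.png

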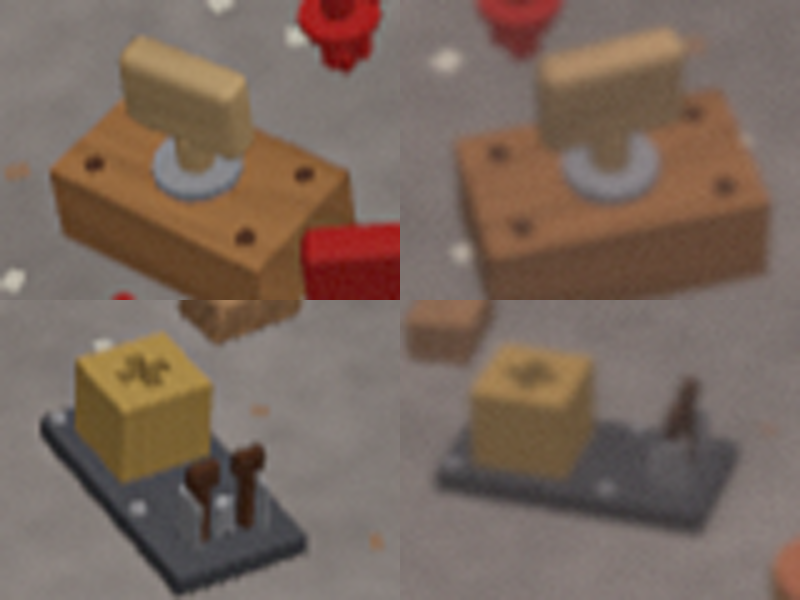

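The crop shows the pale turner standing in the cedar block, with its collar at crop (197,165). The hub's cross socket is at (143,370), with the clip pegs to its right. Next I'll work out positions and yaws.

Run:
```python
from h import *
a=np.load('pics/s0.npz');b=np.load('pics/d0.npz')
A=lambda x,y:(x/5+155,y/5+260);B=lambda x,y:((x-400)/5+245,y/5+265)
C=lambda x,y:(x/5+285,(y-300)/5+175);D=lambda x,y:((x-400)/5+235,(y-300)/5+160)
def quad(n,d,f,pts,z):
    P=np.array([px2w(d,f(*p),z)[:2] for p in pts]); e=np.roll(P,-1,0)-P
    print(n,P.mean(0).round(1),np.hypot(*e.T).round(0),np.degrees(np.arctan2(e[:,1],e[:,0])).round(1))
quad('handle A',a,A,[(122,57),(143,37),(247,77),(238,97)],105)
quad('handle B',b,B,[(538,82),(543,62),(672,30),(685,48)],105)
quad('offcut A',a,A,[(52,173),(130,100),(350,172),(262,268)],42)
quad('offcut B',b,B,[(458,143),(722,92),(768,205),(490,250)],42)
quad('hub A',a,C,[(76,360),(160,332),(212,380),(122,410)],60)
quad('hub B',b,D,[(487,345),(593,355),(580,395),(473,382)],60)
quad('base A',a,C,[(42,420),(180,585)],14)
quad('base B',b,D,[(437,482),(700,525)],14)
s=ctrl.get_state();M=R.from_rotvec(s['orientation']).as_matrix();print(M.round(3),s['ee_pos'])
for n,c,d in [('can',(297,252),86),('bronze',(223,230),26),('cork',(333,171),28)]: print(n,px2w(a,c,d).round())
for n,c,z in [('red1',(221,247),95),('red2',(230,310),95),('red3',(172,330),95)]: print(n,px2w(a,c,z).round())
```

```text
handle A [ 529.2 -196.2] [13. 51. 11. 55.] [  95.2    8.8  -65.6 -168.7]
handle B [ 525.9 -200.5] [10. 51. 11. 57.] [  70.8    9.2  -74.8 -172.1]
offcut A [ 527.9 -199.6] [ 50. 108.  61. 108.] [  94.    12.6  -84.8 -173.1]
offcut B [ 526.2 -199.2] [108.  62. 107.  56.] [   4.7  -86.3 -178.1   94.8]
hub A [535.3 237.2] [51. 49. 53. 49.] [  64.6  -24.1 -116.1  153.2]
hub B [538.4 238. ] [59. 41. 58. 38.] [ -21.1 -108.8  156.5   71.7]
base A [548.9 187.2] [150. 150.] [-27.9 152.1]
base B [545.9 176.5] [145. 145.] [-26.4 153.6]
[[-0.899  0.437 -0.001]
 [ 0.437  0.899 -0.001]
 [ 0.    -0.001 -1.   ]] [273.30186801 561.67036325 230.62597884]
can [653.  -5.  86.]
bronze [424.   8.  26.]
cork [509. 376.  28.]
red1 [516. -95.  95.]
red2 [ 648. -220.   95.]
red3 [ 593. -319.   95.]
```

Emit:
move_arm --rows '[{"x":-0.025,"y":-0.012,"jaw":0.05},{"x":-0.075,"y":-0.035,"jaw":0.05},{"x":-0.125,"y":-0.058,"jaw":0.05},{"x":-0.175,"y":-0.081,"jaw":0.05},{"x":-0.225,"y":-0.104,"jaw":0.05},{"x":-0.275,"y":-0.127,"jaw":0.05},{"x":-0.325,"y":-0.15,"jaw":0.05},{"x":-0.36,"y":-0.167,"jaw":0.05},{"x":-0.379,"y":-0.176,"jaw":0.05},{"x":-0.379,"y":-0.176,"jaw":0.05},{"x":-0.379,"y":-0.176,"jaw":0.05},{"x":-0.379,"y":-0.176,"jaw":0.05}]'

```text
validation failed for argument at $.ro...
```

Run:
```python
from h import *
w=snap('wrist','w1');s=ctrl.get_state();print(s['t'],s['ee_pos'],s['wrist_force'],s['finger_gap'],R.from_rotvec(s['orientation']).as_matrix().round(3))
print('hub px',w2px(w,(537,238,60)))
```

```text
0.2 [273.35327878 561.74607047 230.7768979 ] [0.63237276 0.82775296 0.48113043] 85.5161358473285 [[-0.899  0.437 -0.   ]
 [ 0.437  0.899 -0.001]
 [ 0.    -0.001 -1.   ]]
hub px [152.95955751 443.86797229]
```

View pics/w1.png

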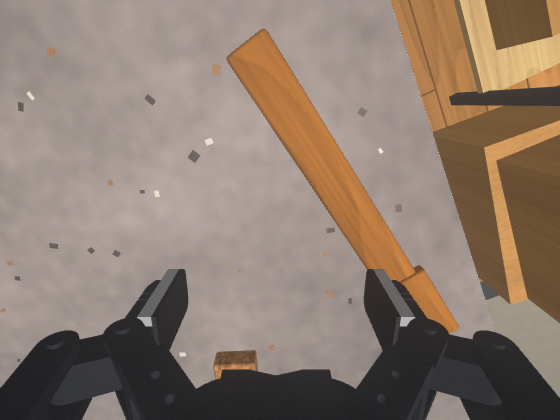

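The move was refused, so the arm is still at its start and the picture shows only the wooden strip there. I'll resend it with every key filled in.

Emit:
move_arm --rows '[{"x":-0.025,"y":-0.012,"z":0,"ax":0,"ay":0,"az":0,"jaw":0.05},{"x":-0.075,"y":-0.035,"z":0,"ax":0,"ay":0,"az":0,"jaw":0.05},{"x":-0.125,"y":-0.058,"z":0,"ax":0,"ay":0,"az":0,"jaw":0.05},{"x":-0.175,"y":-0.081,"z":0,"ax":0,"ay":0,"az":0,"jaw":0.05},{"x":-0.225,"y":-0.104,"z":0,"ax":0,"ay":0,"az":0,"jaw":0.05},{"x":-0.275,"y":-0.127,"z":0,"ax":0,"ay":0,"az":0,"jaw":0.05},{"x":-0.325,"y":-0.15,"z":0,"ax":0,"ay":0,"az":0,"jaw":0.05},{"x":-0.36,"y":-0.167,"z":0,"ax":0,"ay":0,"az":0,"jaw":0.05},{"x":-0.379,"y":-0.176,"z":0,"ax":0,"ay":0,"az":0,"jaw":0.05},{"x":-0.379,"y":-0.176,"z":0,"ax":0,"ay":0,"az":0,"jaw":0.05},{"x":-0.379,"y":-0.176,"z":0,"ax":0,"ay":0,"az":0,"jaw":0.05}]'

```text
t: 1.58
ee_pos: [536.0, 240.1, 231.2]
orientation: [-0.701, -3.061, -0.001]
wrist_force: [0.6, -0.5, 0.1]
finger_gap: 50.0
grasp_force: 0.0
```

Run:
```python
from h import *
w=snap('wrist','w2');s=ctrl.get_state();print(s['t'],s['ee_pos'],s['wrist_force'],s['finger_gap'],R.from_rotvec(s['orientation']).as_matrix().round(3))
print('hub px',w2px(w,(537,238,60)))
```

```text
1.625 [535.92205004 240.14837358 231.31176487] [0.4442836  0.2050357  0.34598781] 49.960724321862 [[-0.901  0.435 -0.001]
 [ 0.435  0.901  0.001]
 [ 0.001  0.001 -1.   ]]
hub px [273.98656694 188.7773461 ]
```

View pics/w2.png

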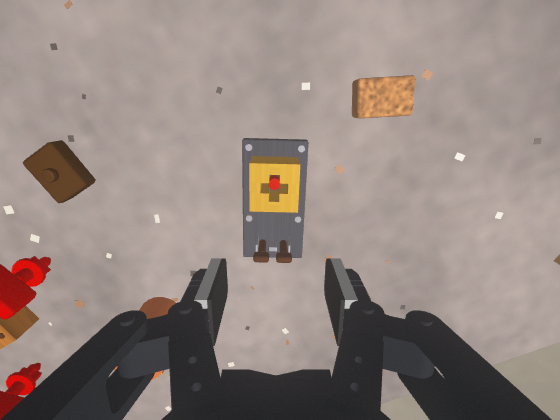

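The hub's top face is the yellow square centred near (274,187), with the red plunger at (274,184). The fit refines it, then the arm moves over the turner.

```bash
cat >> h.py <<'E'
def rect(d,mask,z):
    n,l,st,_=cv2.connectedComponentsWithStats(cv2.morphologyEx(mask.astype(np.uint8),cv2.MORPH_CLOSE,np.ones((3,3))))
    k=1+np.argmax(st[1:,4]); c=max(cv2.findContours((l==k).astype(np.uint8),cv2.RETR_EXTERNAL,cv2.CHAIN_APPROX_NONE)[0],key=cv2.contourArea)
    P=np.array([px2w(d,p,z)[:2] for p in c[:,0]],np.float32)
    return cv2.minAreaRect(P), st[k]
E
python3 - <<'E'
from h import *
w=np.load('pics/w2.npz');hsv=cv2.cvtColor(w['frame'],cv2.COLOR_RGB2HSV)
print(hsv[200,260],hsv[162,260],hsv[205,274])
m=(hsv[...,0]>18)&(hsv[...,0]<32)&(hsv[...,1]>150)&(hsv[...,2]>190)
m[:120]=0;m[230:]=0;m[:,:230]=0;m[:,320:]=0
print(rect(w,m,60))
print(px2w(w,(274.5,184),42))
E
```

```text
[ 21 176 226] [ 18 148 131] [ 21 175 227]
(((536.4602661132812, 238.6126708984375), (50.644805908203125, 51.61028289794922), 62.709136962890625), array([ 250,  163,   50,   50, 1896], dtype=int32))
[536.67436737 238.71871728  42.        ]
```

Emit:
move_arm --rows '[{"x":-0.009,"y":-0.02,"z":0,"ax":0,"ay":0,"az":-2,"jaw":0.05},{"x":-0.03,"y":-0.065,"z":0,"ax":0,"ay":0,"az":-6,"jaw":0.05},{"x":-0.051,"y":-0.112,"z":0,"ax":0,"ay":0,"az":-10,"jaw":0.05},{"x":-0.073,"y":-0.16,"z":0,"ax":0,"ay":0,"az":-14,"jaw":0.05},{"x":-0.096,"y":-0.21,"z":0,"ax":0,"ay":0,"az":-18.5,"jaw":0.05},{"x":-0.119,"y":-0.26,"z":0,"ax":0,"ay":0,"az":-23,"jaw":0.05},{"x":-0.142,"y":-0.31,"z":0,"ax":0,"ay":0,"az":-28,"jaw":0.05},{"x":-0.163,"y":-0.355,"z":0,"ax":0,"ay":0,"az":-32,"jaw":0.05},{"x":-0.177,"y":-0.385,"z":0,"ax":0,"ay":0,"az":-35,"jaw":0.05},{"x":-0.182,"y":-0.397,"z":0,"ax":0,"ay":0,"az":-35.5,"jaw":0.05},{"x":-0.182,"y":-0.397,"z":0,"ax":0,"ay":0,"az":-35.5,"jaw":0.05},{"x":-0.182,"y":-0.397,"z":0,"ax":0,"ay":0,"az":-35.5,"jaw":0.05}]'

```text
t: 3.12
ee_pos: [527.7, -196.1, 231.4]
orientation: [-0.265, 3.13, 0.002]
wrist_force: [0.8, 1.1, 0.2]
finger_gap: 49.6
grasp_force: 0.0
```

Run:
```python
from h import *
w=snap('wrist','w3');s=ctrl.get_state();print(s['t'],s['ee_pos'],R.from_rotvec(s['orientation']).as_matrix().round(3))
print('handle px',w2px(w,(527,-199,105)))
```

```text
3.175 [ 527.68902129 -196.31898333  231.42686163] [[-0.986 -0.169  0.   ]
 [-0.169  0.986  0.001]
 [-0.     0.001 -1.   ]]
handle px [272.57586088 198.12099865]
```

View pics/w3.png

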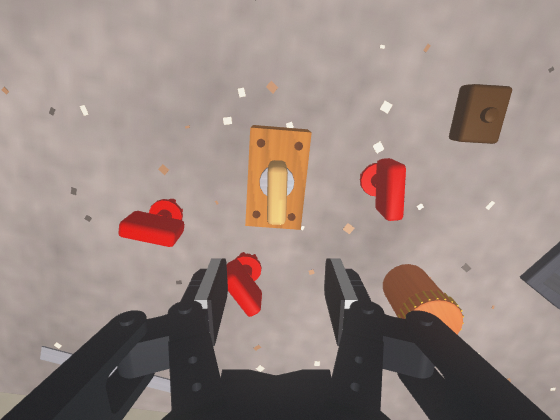

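The turner's handle is at about (278,194) between the (clear) fingers, the offcut at (278,178), and the red look-alikes are well away from the fingers. Now the fit of the handle's top.

Run:
```python
from h import *
w=np.load('pics/w3.npz');hsv=cv2.cvtColor(w['frame'],cv2.COLOR_RGB2HSV).astype(int)
for y in range(158,232,4): print(y,hsv[y,277].tolist(),end=' ')
print()
for x in range(262,296,2): print(x,hsv[195,x].tolist(),end=' ')
m=(hsv[...,0]>14)&(hsv[...,0]<28)&(hsv[...,1]>70)&(hsv[...,1]<135)&(hsv[...,2]>190)
z=np.zeros_like(m);z[150:235,255:300]=1
print(); print('handle',rect(w,m&z,105))
m2=(hsv[...,0]>8)&(hsv[...,0]<28)&(hsv[...,1]>70);z[:]=0;z[115:240,240:320]=1
print('offcut',rect(w,m2&z,42))
```

```text
158 [14, 166, 213] 162 [17, 115, 133] 166 [16, 117, 153] 170 [17, 123, 215] 174 [19, 118, 233] 178 [19, 121, 234] 182 [19, 118, 235] 186 [20, 117, 235] 190 [20, 118, 236] 194 [20, 117, 237] 198 [20, 119, 238] 202 [20, 116, 237] 206 [20, 115, 238] 210 [21, 115, 239] 214 [21, 117, 239] 218 [21, 115, 240] 222 [20, 117, 238] 226 [14, 162, 202] 230 [9, 30, 181] 
262 [14, 166, 214] 264 [14, 163, 214] 266 [10, 53, 184] 268 [17, 120, 181] 270 [18, 124, 223] 272 [19, 122, 235] 274 [20, 118, 236] 276 [20, 117, 236] 278 [20, 118, 236] 280 [19, 121, 232] 282 [18, 120, 231] 284 [18, 121, 223] 286 [16, 89, 183] 288 [14, 154, 215] 290 [14, 164, 211] 292 [14, 164, 209] 294 [14, 164, 214] 
handle (((525.174560546875, -195.01742553710938), (52.74184036254883, 16.08021354675293), 7.782797336578369), array([268, 168,  19,  57, 964], dtype=int32))
offcut (((524.5897827148438, -195.49984741210938), (113.13668060302734, 64.40206146240234), 5.031974792480469), array([ 245,  125,   67,  105, 5674], dtype=int32))
```

Emit:
move_arm --rows '[{"x":0.002,"y":0.0015,"z":0.03,"ax":0,"ay":0,"az":1.5,"jaw":0.05},{"x":0.002,"y":0.0015,"z":0.07,"ax":0,"ay":0,"az":1.5,"jaw":0.05},{"x":0.002,"y":0.0015,"z":0.1,"ax":0,"ay":0,"az":1.5,"jaw":0.05},{"x":0.002,"y":0.0015,"z":0.11,"ax":0,"ay":0,"az":1.5,"jaw":0.05},{"x":0.002,"y":0.0015,"z":0.11,"ax":0,"ay":0,"az":1.5,"jaw":0.05},{"x":0.002,"y":0.0015,"z":0.11,"ax":0,"ay":0,"az":1.5,"jaw":0.05}]'

```text
t: 3.92
ee_pos: [525.9, -197.4, 122.6]
orientation: [-0.221, 3.132, -0.001]
wrist_force: [0.2, -0.4, 0.4]
finger_gap: 50.0
grasp_force: 0.0
```

Run:
```python
from h import *
w=snap('wrist','w4');s=ctrl.get_state();M=R.from_rotvec(s['orientation']).as_matrix();print(s['t'],s['ee_pos'],M.round(3))
hsv=cv2.cvtColor(w['frame'],cv2.COLOR_RGB2HSV).astype(int)
m=(hsv[...,0]>14)&(hsv[...,0]<28)&(hsv[...,1]>70)&(hsv[...,1]<135)&(hsv[...,2]>195)
z=np.zeros_like(m);z[100:420,230:330]=1
r=rect(w,m&z,105);print(r)
print('tool shift',M.T@(np.array([*r[0][0],105])-s['ee_pos']))
```

```text
3.975 [ 525.85166442 -197.59413452  122.59845677] [[-0.99  -0.14   0.002]
 [-0.14   0.99  -0.001]
 [-0.002 -0.001 -1.   ]]
(((524.6183471679688, -195.59446716308594), (52.68992614746094, 15.478596687316895), 8.978643417358398), array([ 266,  210,   28,   84, 2243], dtype=int32))
tool shift [ 0.97630874  2.17106511 17.59428087]
```

View pics/w4.png

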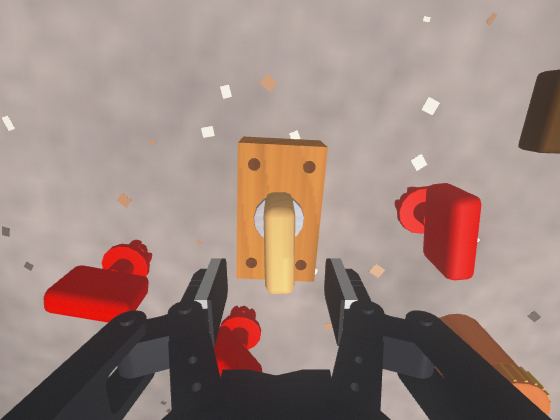

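The handle is at (280,245), midway between the fingers; I'll correct by 1 and 2 mm, go down and close.

Emit:
move_arm --rows '[{"x":0.001,"y":0.002,"z":0.02,"ax":0,"ay":0,"az":-0.5,"jaw":0.05},{"x":0.001,"y":0.002,"z":0.045,"ax":0,"ay":0,"az":-0.5,"jaw":0.05},{"x":0.001,"y":0.002,"z":0.055,"ax":0,"ay":0,"az":-0.5,"jaw":0.05},{"x":0.001,"y":0.002,"z":0.055,"ax":0,"ay":0,"az":-0.5,"jaw":0.05},{"x":0.001,"y":0.002,"z":0.055,"ax":0,"ay":0,"az":-0.5,"jaw":0.03},{"x":0.001,"y":0.002,"z":0.055,"ax":0,"ay":0,"az":-0.5,"jaw":0.01},{"x":0.001,"y":0.002,"z":0.055,"ax":0,"ay":0,"az":-0.5,"jaw":0.005},{"x":0.001,"y":0.002,"z":0.055,"ax":0,"ay":0,"az":-0.5,"jaw":0.005},{"x":0.001,"y":0.002,"z":0.055,"ax":0,"ay":0,"az":-0.5,"jaw":0.005},{"x":0.001,"y":0.002,"z":0.055,"ax":0,"ay":0,"az":-0.5,"jaw":0.005}]'

```text
t: 5.22
ee_pos: [524.3, -195.9, 67.2]
orientation: [-0.234, 3.131, -0.001]
wrist_force: [-0.0, 0.8, 6.9]
finger_gap: 17.3
grasp_force: 59.0
```

Emit:
move_arm --rows '[{"x":0,"y":0,"z":-0.01,"ax":0,"ay":0,"az":0,"jaw":0.005},{"x":0,"y":0,"z":-0.03,"ax":0,"ay":0,"az":0,"jaw":0.005},{"x":0,"y":0,"z":-0.055,"ax":0,"ay":0,"az":0,"jaw":0.005},{"x":0,"y":0,"z":-0.085,"ax":0,"ay":0,"az":0,"jaw":0.005},{"x":0,"y":0,"z":-0.11,"ax":0,"ay":0,"az":0,"jaw":0.005},{"x":0,"y":0,"z":-0.12,"ax":0,"ay":0,"az":0,"jaw":0.005},{"x":0,"y":0,"z":-0.12,"ax":0,"ay":0,"az":0,"jaw":0.005}]'

```text
t: 6.1
ee_pos: [523.8, -195.8, 186.6]
orientation: [-0.234, 3.132, -0.001]
wrist_force: [-0.0, -0.3, -2.0]
finger_gap: 17.5
grasp_force: 58.6
```

Run:
```python
from h import *
w=snap('wrist','w5');s=ctrl.get_state();M=R.from_rotvec(s['orientation']).as_matrix();print(s['t'],s['ee_pos'],M.round(3),s['finger_gap'],s['grasp_force'])
hsv=cv2.cvtColor(w['frame'],cv2.COLOR_RGB2HSV).astype(int)
m=(hsv[...,0]>14)&(hsv[...,0]<28)&(hsv[...,1]>70)&(hsv[...,1]<135)&(hsv[...,2]>195)
m[:,:230]=0;m[:,330:]=0
zt=s['ee_pos'][2]+38
r=rect(w,m,zt);print(r)
print('tool',M.T@(np.array([*r[0][0],zt])-s['ee_pos']))
d=np.array([536.5,238.6,s['ee_pos'][2]])-s['ee_pos'];print('to hub',M.T@d)
```

```text
6.15 [ 523.32370504 -195.65102107  185.78519909] [[-0.989 -0.149 -0.001]
 [-0.149  0.989  0.   ]
 [ 0.001  0.    -1.   ]] 17.45394370980853 58.57358515262604
(((524.1686401367188, -195.52786254882812), (52.35493469238281, 15.561174392700195), 8.49685287475586), array([ 257,  261,   40,  109, 4006], dtype=int32))
tool [-8.27117797e-01  6.18439707e-03 -3.80005911e+01]
to hub [-7.76026423e+01  4.27463906e+02  5.82965867e-02]
```

View pics/w5.png

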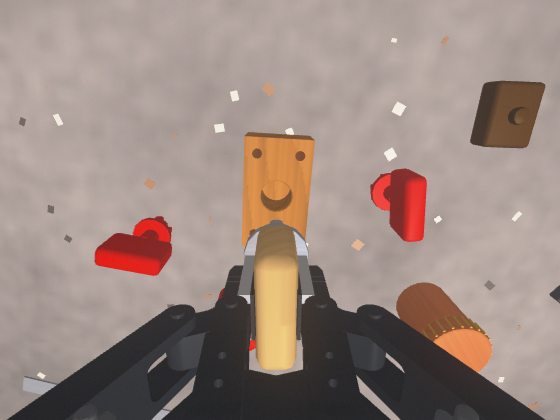

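The turner is held, handle at (277,310) between the pads, and the offcut's hole is empty. Carrying it to the hub with a +35.8° turn.

Emit:
move_arm --rows '[{"x":-0.004,"y":0.02,"z":0,"ax":0,"ay":0,"az":2,"jaw":0.005},{"x":-0.011,"y":0.06,"z":0,"ax":0,"ay":0,"az":6,"jaw":0.005},{"x":-0.02,"y":0.11,"z":0,"ax":0,"ay":0,"az":10,"jaw":0.005},{"x":-0.029,"y":0.16,"z":0,"ax":0,"ay":0,"az":14,"jaw":0.005},{"x":-0.039,"y":0.215,"z":0,"ax":0,"ay":0,"az":18,"jaw":0.005},{"x":-0.049,"y":0.27,"z":0,"ax":0,"ay":0,"az":23,"jaw":0.005},{"x":-0.058,"y":0.32,"z":0,"ax":0,"ay":0,"az":28,"jaw":0.005},{"x":-0.067,"y":0.37,"z":0,"ax":0,"ay":0,"az":32,"jaw":0.005},{"x":-0.074,"y":0.41,"z":0,"ax":0,"ay":0,"az":35,"jaw":0.005},{"x":-0.077,"y":0.428,"z":0,"ax":0,"ay":0,"az":35.8,"jaw":0.005},{"x":-0.077,"y":0.428,"z":0,"ax":0,"ay":0,"az":35.8,"jaw":0.005},{"x":-0.077,"y":0.428,"z":0,"ax":0,"ay":0,"az":35.8,"jaw":0.005}]'

```text
t: 7.65
ee_pos: [536.1, 237.3, 185.4]
orientation: [-0.741, -3.052, 0.003]
wrist_force: [-0.4, -0.0, -0.6]
finger_gap: 17.8
grasp_force: 58.7
```

Run:
```python
from h import *
a=snap('scene','s6');b=snap('side','d6');s=ctrl.get_state();M=R.from_rotvec(s['orientation']).as_matrix();print(s['t'],s['ee_pos'],M.round(3),s['finger_gap'])
p=np.array([535.8,239.0,s['ee_pos'][2]]);print('tool shift',M.T@(p-s['ee_pos']))
print('yaw toolx',np.degrees(np.arctan2(M[1,0],M[0,0])))
out=[]
for d in (a,b):
    u,v=w2px(d,(536,239,90)).astype(int); f=d['frame'][v-50:v+50,u-35:u+35]; out.append(cv2.resize(f,None,fx=5.7,fy=5.7,interpolation=cv2.INTER_CUBIC))
    print(u-35,v-50, w2px(d,(536.5,238.6,60)))
cv2.imwrite('pics/c6.png',np.hstack(out)[:,:,::-1])
```

```text
7.75 [536.35570619 237.14609237 185.94070812] [[-0.888  0.46  -0.001]
 [ 0.46   0.888 -0.001]
 [-0.    -0.001 -1.   ]] 17.569034399095294
tool shift [ 1.34547499  1.39121408 -0.00181263]
yaw toolx 152.64356390840402
279 129 [314.21239694 188.91520553]
225 113 [260.89351811 173.74964352]
```

View pics/c6.png

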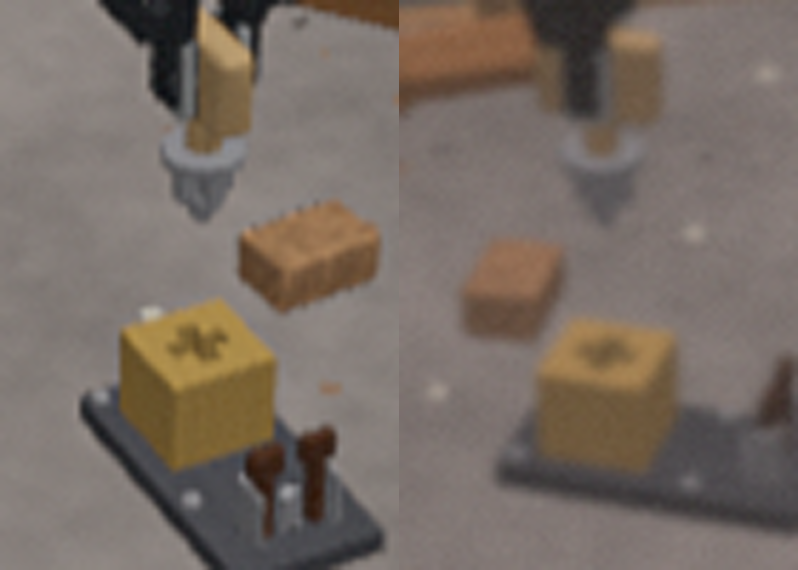

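The turner is upright, its tip at crop (203,220) in the scene view and (607,225) in the side view. The socket's cross is at (200,345) and (608,352), so it is nearly over it.

Run:
```python
from h import *
from scipy.optimize import least_squares
a=np.load('pics/s6.npz');b=np.load('pics/d6.npz');k=5.7
A=lambda x,y:np.array((x/k+279,y/k+129));B=lambda x,y:np.array(((x-399)/k+225,y/k+113))
s=ctrl.get_state();M=R.from_rotvec(s['orientation']).as_matrix();tz=s['ee_pos'][2]-57.2
def tri(pa,pb):
    return least_squares(lambda p:np.r_[w2px(a,p)-pa,w2px(b,p)-pb],[536,238,100]).x
t=tri(A(203,222),B(605,226));h=tri(A(199,344),B(607,352));c=tri(A(204,155),B(602,153))
print('tip',t,tz,'collar',c,'hub',h); print('tool shift',M.T@(h-t), s['ee_pos'])
print([px2w(a,A(203,222),tz)-px2w(a,A(199,344),60),px2w(b,B(605,226),tz)-px2w(b,B(607,352),60)])
```

```text
tip [538.58321528 234.47867307 126.69075677] 128.74070812158737 collar [538.73230068 233.65161657 162.73315288] hub [537.34924517 235.81061839  59.52352346]
tool shift [ 1.71081277  0.70076932 67.1663311 ] [536.35570619 237.14609237 185.94070812]
[array([ 2.6193434 , -3.53439361, 68.74070812]), array([ 0.84663363, -4.0379541 , 68.74070812])]
```

Emit:
move_arm --rows '[{"x":0.0015,"y":0.0013,"z":0.015,"ax":0,"ay":0,"az":0,"jaw":0.005},{"x":0.0015,"y":0.0013,"z":0.04,"ax":0,"ay":0,"az":0,"jaw":0.005},{"x":0.0015,"y":0.0013,"z":0.058,"ax":0,"ay":0,"az":0,"jaw":0.005},{"x":0.0015,"y":0.0013,"z":0.064,"ax":0,"ay":0,"az":0,"jaw":0.005},{"x":0.0015,"y":0.0013,"z":0.064,"ax":0,"ay":0,"az":0,"jaw":0.005},{"x":0.0015,"y":0.0013,"z":0.064,"ax":0,"ay":0,"az":0,"jaw":0.005}]'

```text
t: 8.5
ee_pos: [535.9, 240.9, 122.9]
orientation: [0.74, 3.052, 0.001]
wrist_force: [0.9, 0.2, -1.7]
finger_gap: 17.3
grasp_force: 58.7
```

Run:
```python
from h import *
a=snap('scene','s7');b=snap('side','d7');s=ctrl.get_state();M=R.from_rotvec(s['orientation']).as_matrix();print(s['t'],s['ee_pos'],s['wrist_force'])
print('tool shift',M.T@(np.array([535.8,239.0,s['ee_pos'][2]])-s['ee_pos']))
out=[]
for d in (a,b):
    u,v=w2px(d,(536.5,238.6,75)).astype(int); f=d['frame'][v-35:v+35,u-28:u+28]; out.append(cv2.resize(f,None,fx=7,fy=7,interpolation=cv2.INTER_CUBIC))
    print(u-28,v-35)
cv2.imwrite('pics/c7.png',np.hstack(out)[:,:,::-1])
```

```text
8.6 [535.87000365 241.00016151 122.99420125] [-0.38963139  0.86533767 -1.16064414]
tool shift [-8.53513214e-01 -1.81026525e+00 -1.22666924e-03]
286 149
232 133
```

View pics/c7.png

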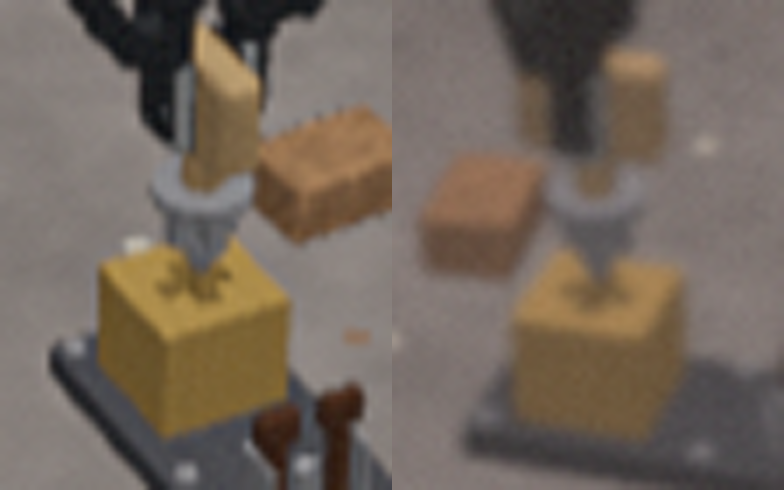

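I've now used all ten views. At the hub (last picture) the tip is just above the cross, about 2 mm off in y by the state. I'll correct that and read back.

Emit:
move_arm --rows '[{"x":-0.0008,"y":-0.002,"z":0,"ax":0,"ay":0,"az":0,"jaw":0.005},{"x":-0.0008,"y":-0.002,"z":0.0,"ax":0,"ay":0,"az":0,"jaw":0.005},{"x":-0.0008,"y":-0.002,"z":0.0,"ax":0,"ay":0,"az":0,"jaw":0.005},{"x":-0.0008,"y":-0.002,"z":0.0,"ax":0,"ay":0,"az":0,"jaw":0.005}]'

```text
t: 9.1
ee_pos: [535.2, 238.7, 122.3]
orientation: [-0.74, -3.053, 0.0]
wrist_force: [-0.3, 0.9, -1.5]
finger_gap: 17.3
grasp_force: 58.7
```

Run:
```python
from h import *
s=ctrl.get_state();M=R.from_rotvec(s['orientation']).as_matrix();print(s['t'],s['ee_pos'],s['wrist_force'])
print('tool shift',M.T@(np.array([535.6,238.8,s['ee_pos'][2]])-s['ee_pos']))
# tip silhouette versus socket: sub-pixel from before/after pictures
for c,d in (('s','scene'),('d','side')):
    a=np.load(f'pics/{c}0.npz'); b=ctrl.capture(d)
    f=cv2.cvtColor(a['frame'],cv2.COLOR_RGB2HSV).astype(int)
    h=w2px(a,(536.5,238.6,60)); u,v=h.astype(int); g=f[v-5:v+6,u-9:u+10,2]
    w=np.clip(np.percentile(g,70)-25-g,0,None); yy,xx=np.mgrid[v-5:v+6,u-9:u+10]
    cr=np.array([(w*xx).sum(),(w*yy).sum()])/w.sum()
    P=px2w(a,cr,60)
    D=np.abs(a['frame'].astype(int)-b['frame']).sum(2)
    print(d,'pred',h,'cross',cr,P)
    for z in (68,72,76):
        r=w2px(b,(536.5,238.6,z)); vv=int(round(r[1])); row=D[vv,u-14:u+15]; k=np.where(row>60)[0]+u-14
        print(z,'expected u',round(r[0],2),'seen',k.min() if len(k) else None,k.max() if len(k) else None)
```

```text
9.1 [535.23597761 238.73610245 122.2826688 ] [-0.29466167  0.93540107 -1.51914252]
tool shift [-2.94408881e-01  2.23424725e-01 -5.95071806e-06]
scene pred [314.21239694 188.91520553] cross [314.02618817 188.53346266] [535.18639592 239.71023333  60.        ]
68 expected u 314.28 seen 312 316
72 expected u 314.32 seen 311 317
76 expected u 314.35 seen 309 317
side pred [260.89351811 173.74964352] cross [259.4972067  173.52234637] [532.99525625 240.44473403  60.        ]
68 expected u 260.79 seen 259 262
72 expected u 260.74 seen 259 264
76 expected u 260.69 seen 258 265
```

The tip is centred to about 1 mm in both views. Next I'll ease the nose in and watch the force.

Emit:
move_arm --rows '[{"x":0,"y":0,"z":0.004,"ax":0,"ay":0,"az":0,"jaw":0.005},{"x":0,"y":0,"z":0.008,"ax":0,"ay":0,"az":0,"jaw":0.005},{"x":0,"y":0,"z":0.012,"ax":0,"ay":0,"az":0,"jaw":0.005},{"x":0,"y":0,"z":0.015,"ax":0,"ay":0,"az":0,"jaw":0.005},{"x":0,"y":0,"z":0.015,"ax":0,"ay":0,"az":0,"jaw":0.005}]'

```text
t: 9.82
ee_pos: [535.1, 238.6, 107.0]
orientation: [-0.74, -3.053, 0.001]
wrist_force: [0.4, -0.6, -1.7]
finger_gap: 17.5
grasp_force: 58.7
```

Emit:
move_arm --rows '[{"x":0,"y":0,"z":0.003,"ax":0,"ay":0,"az":0,"jaw":0.005},{"x":0,"y":0,"z":0.006,"ax":0,"ay":0,"az":0,"jaw":0.005},{"x":0,"y":0,"z":0.008,"ax":0,"ay":0,"az":0,"jaw":0.005},{"x":0,"y":0,"z":0.01,"ax":0,"ay":0,"az":0,"jaw":0.005},{"x":0,"y":0,"z":0.01,"ax":0,"ay":0,"az":0,"jaw":0.005}]'

```text
t: 10.45
ee_pos: [535.3, 238.7, 97.5]
orientation: [0.74, 3.053, 0.0]
wrist_force: [-0.7, -1.0, 3.2]
finger_gap: 17.5
grasp_force: 59.3
```

The splines have meshed: the force is only the spring's, with the tip below the plunger's top. Pushing home.

Emit:
move_arm --rows '[{"x":0,"y":0,"z":0.004,"ax":0,"ay":0,"az":0,"jaw":0.005},{"x":0,"y":0,"z":0.008,"ax":0,"ay":0,"az":0,"jaw":0.005},{"x":0,"y":0,"z":0.011,"ax":0,"ay":0,"az":0,"jaw":0.005},{"x":0,"y":0,"z":0.013,"ax":0,"ay":0,"az":0,"jaw":0.005},{"x":0,"y":0,"z":0.013,"ax":0,"ay":0,"az":0,"jaw":0.005},{"x":0,"y":0,"z":0.013,"ax":0,"ay":0,"az":0,"jaw":0.005}]'

```text
t: 11.2
ee_pos: [535.3, 238.7, 85.3]
orientation: [0.74, 3.053, 0.001]
wrist_force: [-4.2, -2.2, 14.6]
finger_gap: 17.9
grasp_force: 60.7
```

Emit:
move_arm --rows '[{"x":0,"y":0,"z":0.001,"ax":0,"ay":0,"az":0,"jaw":0.005},{"x":0,"y":0,"z":0.0015,"ax":0,"ay":0,"az":0,"jaw":0.005},{"x":0,"y":0,"z":0.0015,"ax":0,"ay":0,"az":0,"jaw":0.005},{"x":0,"y":0,"z":0.0015,"ax":0,"ay":0,"az":0,"jaw":0.005}]'

```text
t: 11.7
ee_pos: [535.3, 238.7, 85.2]
orientation: [0.74, 3.052, 0.001]
wrist_force: [-8.5, -3.6, 27.2]
finger_gap: 17.3
grasp_force: 62.7
```

Run:
```python
from h import *
s=ctrl.get_state();print(s['t'],s['ee_pos'],s['wrist_force'],s['wrist_torque'],s['grasp_force'])
# slip check: handle top in the wrist view, as when first lifted
w=snap('wrist','w9');M=R.from_rotvec(s['orientation']).as_matrix()
hsv=cv2.cvtColor(w['frame'],cv2.COLOR_RGB2HSV).astype(int)
m=(hsv[...,0]>14)&(hsv[...,0]<28)&(hsv[...,1]>70)&(hsv[...,1]<135)&(hsv[...,2]>195)
m[:,:230]=0;m[:,330:]=0
zt=s['ee_pos'][2]+38;r=rect(w,m,zt);print(r,M.T@(np.array([*r[0][0],zt])-s['ee_pos']))
```

```text
11.7 [535.33496496 238.71455031  85.20904449] [-8.45363325 -3.60321633 27.23687792] [-0.99582403  1.82722102  0.03361882] 62.7003139257431
(((535.252685546875, 239.47535705566406), (14.599287033081055, 52.438507080078125), 63.30668640136719), array([ 259,  260,   38,  110, 3837], dtype=int32)) [  0.37719216   0.67882389 -37.99977001]
```

The TCP stopped at z = 85.2 mm, exactly the predicted home height, and the force rose without motion. That means the collar is on the hub, and the grip has not slipped.

```bash
python3 -c "
from workcell import ctrl
print(ctrl.hand_in())"
```

```text
the job is handed in; nothing more can be done
None
```

The turner is meshed in the hub and pressed fully home, with its collar on the hub's top face and the gripper still holding it; I handed the job in at about 11.8 s, but the hand-in returned no verdict.

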